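# Shut off the torch gas in order

### The job

Shut off the glass-working torch at the gas box by pressing its three plungers down with the fingertips, in this order: first the one with the square cap (oxygen), then the round one (fuel gas), and last the long bar (main supply). Press each one lightly, until it is down and stays down; do not bang it or pull it up. Leave the glassware, the jar and the paddle standing as they are, and finish with the hand clear.

Things in the scene. Friction and masses are not known exactly. Their poses are not given: they have to be found in the camera images.
- gas_box: grey gas box fixed to the bench, 190 mm (its x) by 360 mm (its y), flat deck 60 mm above the bench. Origin: centre of its underside. Copper pipes leave low on its far (+x) side. On its deck stand three shut-off valves in a row along its y, 100 mm apart, 20 mm to the +x side of its middle line, in any order; near its front edge a flat white dial gauge 42 mm across and 5 mm high (not a control).
- oxygen_top (a point): centre of the top face of the square oxygen plunger: a square cap 36 x 36 mm, 12 mm thick, black plastic, on a steel stem over a brass collar 32 mm across; its axes are parallel to those of the gas box (z up). This point moves with the plunger; it is 116 mm above the bench when the joint reads 0
- oxygen_plunger (a joint): how far the square oxygen plunger is pushed straight down, m. It starts nearly up (0 to 2 mm), slides with a friction of about 3 N, has no spring and stays where it is left; hard stop at 0.012. Its cap rides on a rubber cushion that gives about 1 mm per 4 N and springs back, so a press meets about 3 N while it slides and 4 N more per mm after the stop. The valve is shut from about 0.009 on. It can also be pulled up to -0.006, which must not happen
- fuel_top (a point): centre of the top face of the round fuel-gas plunger: a round cap 40 mm across, 12 mm thick, black plastic, on a steel stem over a brass collar 32 mm across; its axes are parallel to those of the gas box (z up). This point moves with the plunger; it is 116 mm above the bench when the joint reads 0
- fuel_plunger (a joint): how far the round fuel-gas plunger is pushed straight down, m. It starts nearly up (0 to 2 mm), slides with a friction of about 3 N, has no spring and stays where it is left; hard stop at 0.012. Its cap rides on a rubber cushion that gives about 1 mm per 4 N and springs back, so a press meets about 3 N while it slides and 4 N more per mm after the stop. The valve is shut from about 0.009 on. It can also be pulled up to -0.006, which must not happen
- main_top (a point): centre of the top face of the long-bar main-supply plunger: a long bar cap 64 mm long (along the valve's own x, the box's short way) and 20 mm wide, 12 mm thick, black plastic, on a steel stem over a brass collar 32 mm across; its axes are parallel to those of the gas box (z up). This point moves with the plunger; it is 116 mm above the bench when the joint reads 0
- main_plunger (a joint): how far the long-bar main-supply plunger is pushed straight down, m. It starts nearly up (0 to 2 mm), slides with a friction of about 3 N, has no spring and stays where it is left; hard stop at 0.012. Its cap rides on a rubber cushion that gives about 1 mm per 4 N and springs back, so a press meets about 3 N while it slides and 4 N more per mm after the stop. The valve is shut from about 0.009 on. It can also be pulled up to -0.006, which must not happen
- stopper: loose amber glass stopper, 30 mm across, 42 mm high, standing on the deck near the front edge of the gas box. Origin: centre of its underside
- tumbler: loose green glass tumbler, 72 mm across, 85 mm high, standing on the bench in front of the gas box (robot's side). Origin: centre of its underside
- frit_jar: loose glass jar with a steel lid, 60 mm across, 80 mm high, on the bench beside the +y end of the gas box. Origin: centre of its underside
- paddle: loose shaping paddle lying on the bench beside the -y end of the gas box: dark plate 80 x 60 x 12 mm, wooden handle 20 mm thick to its -x, 220 mm long in all, 20 mm high. Origin: on the bench under the joint, 10 mm from the plate's near edge
There are look-alikes about, which are no part of the job. Of the things like the paddle, leave any that is pink; of the rest the smaller one is meant.

How it is judged:
By the outcome, as a careful person would: the job done as asked, in the order asked, and still so for the second after the job is handed in, with the robot touching nothing.
It also fails if it takes over 48 s, if anything falls off the work surface, if the arm or the gripper's body presses on something with over 40 N, if the wrist force passes 120 N, or if a joint passes its speed limit or range.

### The arm

A 6-joint arm with a two-finger parallel gripper is mounted at the origin on the work surface. World frame = base frame: x ahead of the robot, y to its left, z up, the work surface at z = 0. Lengths are in m, angles in rad, forces in N, time in s.
With the tool pointing down it reaches from about 0.4 to 0.825 m from the base axis. Payload 7 kg.
Tool frame: the origin (TCP) lies at the very end of the fingers, on their centre line; the grasp point (between the pads) lies 19 mm behind it; y points along the fingers, x is the direction in which the jaws open and shut, and the axes are right-handed (so a half turn about y gives the same grasp; the last joint's range is limited). The gripper opens to 88 mm and grips with 3 to 60 N. Pads are 19 mm wide; open, the fingers measure 130 mm over their backs; the gripper's body (78 mm by 193 mm) begins 47 mm behind the grasp point.
Start: joints at [1.429, 0.359, 0.012, 0, -1.224, -0.288], TCP at [0.281, 0.614, 0.227] pointing down, gripper open.
Joint ranges: [-3.07, 3.07], [-1.43, 2.12], [-1.02, 1.25], [-3.03, 1.67], [-3.05, -0], [-3.03, 3.03]. Speed limits (rad/s): [2.39, 2.39, 3.01, 3.14, 3.14, 3.14].

### API

Orientations are given as a unit quaternion [w, x, y, z].
In Python, from station import bot gives the robot as it stands.
- The arm moves only by the shell command python3 -m jog 'ROWS' [OPENING]. ROWS is JSON, a list of rows, each a list of 6 numbers: the shift along the tool's x, y, z normalised to -1 to 1, where 1 is 0.06 m, then the turn, a rotation vector about the tool's x, y, z normalised to -1 to 1, where 1 is 6 degrees. A call has exactly 5 rows; each row shifts and turns the commanded pose from where the row before left it, along the tool's axes as they then stand; what a row does not reach is not made up. A row lasts 1/8 s, in which the tool goes at most 62.5 mm and 10.7 degrees, less where a joint would pass 70% of its speed; a pose out of reach is approached as far as the arm can. A call with a number of a shift or a turn outside -1 to 1 is refused whole. A call with a gripper value outside its range is refused whole. OPENING is the closure, from -1 (fully open) to 1 (shut), set as the call begins (- or left out, the last holds). The fingers move at their own pace and stop on an object; the grip force is fixed at half the most. Time passes only in rows, so rows that do not move let the fingers close, or fill a call up. It gives the time, the measured TCP pose, the force and the opening at its end, in the units of the state.
- bot.get_state(): the state, without advancing time (a new reading comes with each control period).
- bot.get_image(name): name is "scene" or "top"; returns a dict with "color" (480x640x3 uint8, blue, green, red), "fovy" (degrees; the focal length in pixels is half the picture's height over the tangent of half this angle, whatever the lens; pixels are square), "cx", "cy" (the principal point, pixels), "extrinsics" (4x4, takes a point from world to camera coordinates). Camera axes: x right, y up, looking along -z (the intrinsics and any distortion apply to the point x, -y, -z); pixel columns grow to the right and rows downward; lengths in m; the calibration is good to about 2 mm. A picture is of the moment at which its call begins. There is no depth.
- bot.finish_job(): hands the job in, once; it reports no verdict.
The state is a dict: "time_s": time; "joint_pos": joint angles; "joint_velocities": joint speeds; "effort": joint torques, N m; "tool_pos": TCP position; "eef_rot": TCP orientation; "ft_force": force on the tool from outside, world axes, zero at the start; "torque": the same for the moment, N m; "grip_width": finger opening in m.
Only numpy, scipy, OpenCV 4.12 (cv2) and the standard library are available. Lean on these libraries where they do the work, as an engineer would, in place of code of your own. Each camera call takes 0.05 s, during which the arm holds its last target.

## Working session

There is one attempt and no reset: what is moved stays moved. The work goes in short steps, Python scripts to look and compute and a shell command to move; the robot and the scene stay as the last step left them, time stands still between calls to the robot, and variables do not carry over. Pictures are saved under pics/ and viewed, and the job is handed in when it is done.

```bash
ls; mkdir -p pics; python3 - <<'E'
from station import bot
import cv2,numpy as np
np.set_printoptions(precision=4,suppress=True)
s=bot.get_state()
for k,v in s.items(): print(k,v)
for n in("scene","top"):
    im=bot.get_image(n); cv2.imwrite(f"pics/{n}0.png",im["color"])
    print(n,[ (k,v) for k,v in im.items() if k!="color"])
E
```

```text
pics
time_s 0.0
joint_pos [ 1.4291  0.3594  0.0111 -0.0004 -1.2241 -0.2881]
joint_velocities [-0.0008  0.0011 -0.0002  0.0001  0.0011 -0.0009]
effort [  0.003  -58.272   29.3054   6.9972   0.007   -0.0001]
tool_pos [0.2811 0.6131 0.2256]
eef_rot [-0.3814  0.3823 -0.5948  0.5955]
ft_force [-0.109  -0.803  -0.2044]
torque [ 0.0092 -0.0045 -0.0183]
grip_width 0.08782291311927029
scene [('fovy', 49.17048252220188), ('cx', 318.8048867071621), ('cy', 246.72105456559242), ('extrinsics', array([[-0.8261,  0.5634,  0.013 ,  0.4416],
       [-0.3028, -0.4632,  0.8329,  0.0977],
       [ 0.4753,  0.6841,  0.5533, -1.3391],
       [ 0.    ,  0.    ,  0.    ,  1.    ]]))]
top [('fovy', 46.51076647827505), ('cx', 326.2560985047003), ('cy', 234.096063059253), ('extrinsics', array([[ 0.0252, -0.9993,  0.0289, -0.0296],
       [ 0.9877,  0.0294,  0.1535, -0.5525],
       [-0.1543,  0.0247,  0.9877, -1.4073],
       [ 0.    ,  0.    ,  0.    ,  1.    ]]))]
```

View pics/scene0.png

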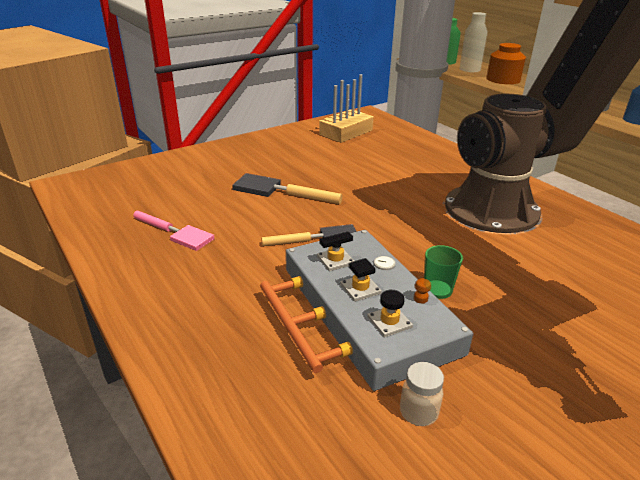

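View pics/top0.png

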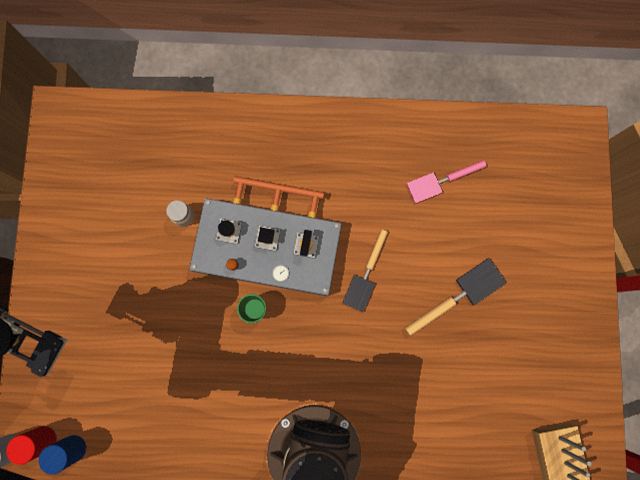

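The pictures show the gas box with, in the top view, the round cap at about (226,229), the square at (266,236) and the bar at (307,242). The stopper is at (232,264), the gauge at (281,273), the tumbler at (252,308) and the jar at (179,212). The paddle candidates are:
- **(367,272):** the small dark one, beside the -y end of the box. It is not pink and it is the smaller of the rest, so this is the one meant.
- **(457,296):** the big dark one.
- **(445,182):** the pink one.

None of these gets touched. Next I'll measure the caps.

```bash
cat > h.py <<'E'
import cv2,numpy as np
from station import bot
np.set_printoptions(precision=4,suppress=True)
def get(n,f=None):
    im=bot.get_image(n)
    if f: cv2.imwrite(f,im["color"])
    return im
def ray(im,u,v):
    f=240/np.tan(np.radians(im["fovy"])/2); E=np.array(im["extrinsics"])
    d=np.array([(u-im["cx"])/f,-(v-im["cy"])/f,-1.]); R=E[:3,:3]
    return -R.T@E[:3,3], R.T@d/np.linalg.norm(d)
def onz(im,u,v,z):
    o,d=ray(im,u,v); return o+d*(z-o[2])/d[2]
def tri(a,b):
    A=np.zeros((3,3));B=np.zeros(3)
    for o,d in(a,b):
        P=np.eye(3)-np.outer(d,d);A+=P;B+=P@o
    x=np.linalg.solve(A,B); return x,[np.linalg.norm((np.eye(3)-np.outer(d,d))@(x-o)) for o,d in(a,b)]
def proj(im,p):
    f=240/np.tan(np.radians(im["fovy"])/2);c=np.array(im["extrinsics"])@np.r_[p,1]
    return im["cx"]-f*c[0]/c[2], im["cy"]+f*c[1]/c[2]
E
python3 - <<'E'
from h import *
t=get("top");s=get("scene")
a=cv2.resize(t["color"][190:310,180:350],None,fx=4.5,fy=4.5,interpolation=cv2.INTER_CUBIC)
cv2.imwrite("pics/ct.png",a)
b=cv2.resize(s["color"][220:390,270:480],None,fx=3.5,fy=3.5,interpolation=cv2.INTER_CUBIC)
cv2.imwrite("pics/cs.png",b)
for n,im,(x0,y0,x1,y1) in(("top",t,(205,210,325,260)),("scene",s,(310,225,410,315))):
    g=im["color"].max(2)[y0:y1,x0:x1]
    m=(g<45).astype(np.uint8)
    k,l,st,c=cv2.connectedComponentsWithStats(m)
    for i in range(1,k):
        if st[i,4]>20: print(n,st[i]+[x0,y0,0,0,0],c[i]+[x0,y0], onz(im,*(c[i]+[x0,y0]),.115))
E
```

```text
top [218 221  16  15 190] [225.7526 227.9105] [0.5499 0.2348 0.115 ]
top [258 228  16  15 195] [265.6872 235.1487] [0.5348 0.1362 0.115 ]
top [300 230  11  26 179] [305.2458 242.5419] [0.5193 0.0385 0.115 ]
scene [320 232  33  16 323] [335.7802 239.7059] [0.5275 0.0441 0.115 ]
scene [349 259  26  19 326] [361.681  267.6933] [0.5425 0.1424 0.115 ]
scene [381 290  23  20 368] [391.8832 299.5734] [0.5561 0.2385 0.115 ]
```

View pics/ct.png

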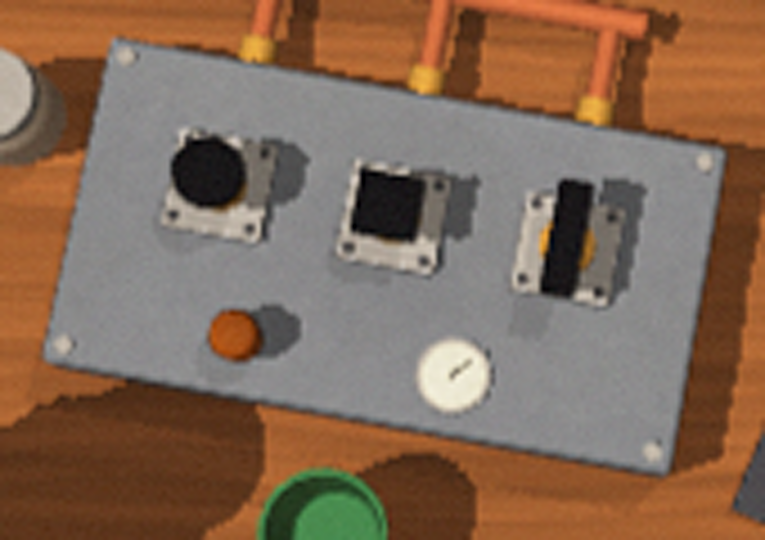

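View pics/cs.png

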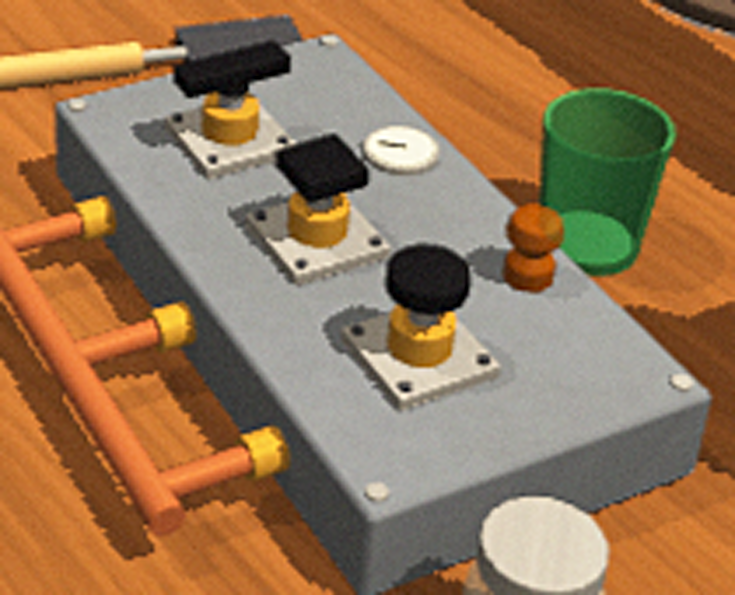

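In the crops the left cap (226,228) is round, the middle one (266,235) is square and the right one (305,243) is the bar. The stopper and gauge are well in front of the row. Next I'll triangulate.

```bash
python3 - <<'E'
from h import *
t=get("top");s=get("scene")
T={"fuel":(225.75,227.9),"oxy":(265.7,235.15),"main":(305.25,242.5)}
S={"fuel":(391.9,299.6),"oxy":(361.7,267.7),"main":(335.8,239.7)}
for k in T:
    print(k,*tri(ray(t,*T[k]),ray(s,*S[k])),onz(t,*T[k],.112))
from scipy.spatial.transform import Rotation as R
st=bot.get_state();q=st["eef_rot"];M=R.from_quat([q[1],q[2],q[3],q[0]]).as_matrix();print(M,st["tool_pos"])
# deck corners (screws) on z=.06 both views
for p in[(180+127/4.5,190+55/4.5),(180+63/4.5,190+345/4.5),(180+705/4.5,190+162/4.5),(180+652/4.5,190+450/4.5)]: print("screw t",onz(t,*p,.06))
for p in[(270+77/3.5,220+104/3.5),(270+328/3.5,220+41/3.5),(270+376/3.5,220+491/3.5),(270+682/3.5,220+381/3.5)]: print("screw s",onz(s,*p,.06))
print("stopper",onz(t,180+235/4.5,190+333/4.5,.1))
E
```

```text
fuel [0.5513 0.2349 0.1102] [np.float64(0.0008299377513484795), np.float64(0.0008299377513484425)] [0.5504 0.2352 0.112 ]
oxy [0.5363 0.1362 0.1086] [np.float64(0.0006738687997051222), np.float64(0.0006738687997051787)] [0.5353 0.1364 0.112 ]
main [0.5212 0.0377 0.1091] [np.float64(0.0012259632970215908), np.float64(0.0012259632970216658)] [0.5198 0.0385 0.112 ]
[[-0.4168 -0.0002  0.909 ]
 [-0.909  -0.0006 -0.4168]
 [ 0.0006 -1.      0.0001]] [0.2812 0.6135 0.2262]
screw t [0.6244 0.2918 0.06  ]
screw t [0.4573 0.3179 0.06  ]
screw t [ 0.5723 -0.0403  0.06  ]
screw t [ 0.4074 -0.0142  0.06  ]
screw s [ 0.5724 -0.0424  0.06  ]
screw s [ 0.4075 -0.017   0.06  ]
screw s [0.6237 0.2901 0.06  ]
screw s [0.4565 0.3155 0.06  ]
stopper [0.4628 0.2165 0.1   ]
```

The two views agree to about 2 mm. The targets are oxygen (0.535, 0.136), fuel (0.550, 0.235) and main (0.520, 0.038). I'll close the fingers and travel high.

```bash
cat > go.py <<'E'
import sys
from h import *
from scipy.spatial.transform import Rotation as R
t=np.array([float(a) for a in sys.argv[1:4]])
s=bot.get_state();q=s["eef_rot"];M=R.from_quat([q[1],q[2],q[3],q[0]]).as_matrix()
print("pos",np.array(s["tool_pos"]),"to go, units of 60mm, tool xyz:",M.T@(t-s["tool_pos"])/.06,"F",np.array(s["ft_force"]),"t",s["time_s"])
print("vertical rotvec to fix (units)",R.from_matrix(M.T@np.column_stack([np.cross([0,0,-1],np.r_[M[:2,2],0]/np.linalg.norm(M[:2,2])),[0,0,-1],np.r_[M[:2,2],0]/np.linalg.norm(M[:2,2])])).as_rotvec(True)/6)
E
for i in 1; do python3 -m jog '[[0.2,0,0.25,0,0,0],[0.36,0,0.47,0,0,0],[0.36,0,0.47,0,0,0],[0.36,0,0.47,0,0,0],[0.36,0,0.47,0,0,0]]' 1; done; python3 go.py 0.535 0.136 0.16
```

```text
time_s: 0.92
tool_pos: [0.3571, 0.4689, 0.2267]
eef_rot: [0.382, -0.382, 0.595, -0.595]
ft_force: [0.1, 0.3, -0.2]
grip_width: 0.0431
pos [0.3571 0.4689 0.2267] to go, units of 60mm, tool xyz: [3.8068 1.1118 5.0085] F [ 0.1134  0.3385 -0.1623] t 0.925
vertical rotvec to fix (units) [-0.0002  0.     -0.0014]
```

```bash
python3 -m jog '[[0.38,0,0.5,0,0,0],[0.38,0,0.5,0,0,0],[0.38,0,0.5,0,0,0],[0.38,0,0.5,0,0,0],[0.38,0,0.5,0,0,0]]' 1;  python3 -m jog '[[0.38,0,0.5,0,0,0],[0.38,0,0.5,0,0,0],[0.38,0,0.5,0,0,0],[0.38,0,0.5,0,0,0],[0.38,0.2,0.5,0,0,0]]' 1;python3 go.py 0.535 0.136 0.16
```

```text
time_s: 1.55
tool_pos: [0.4456, 0.3027, 0.2268]
eef_rot: [0.382, -0.382, 0.595, -0.595]
ft_force: [0.7, -0.3, 0.5]
grip_width: 0.0008
time_s: 2.17
tool_pos: [0.5348, 0.1369, 0.2155]
eef_rot: [-0.383, 0.381, -0.595, 0.595]
ft_force: [0.6, -0.1, 0.5]
grip_width: 0.0004
pos [0.5348 0.1369 0.2155] to go, units of 60mm, tool xyz: [0.0146 0.9258 0.0078] F [ 0.588  -0.1347  0.4779] t 2.175
vertical rotvec to fix (units) [-0.0141  0.     -0.0182]
```

```bash
python3 -m jog '[[0,0.2,0,0,0,0],[0,0.2,0,0,0,0],[0,0.2,0,0,0,0],[0,0.1,0,0,0,0],[0,0,0,0,0,0]]' 1;python3 go.py 0.535 0.136 0.13
python3 - <<'E'
from h import *
s=get("scene","pics/s1.png");t=get("top","pics/t1.png")
cv2.imwrite("pics/s1c.png",cv2.resize(s["color"][140:340,250:500],None,fx=3,fy=3))
print("axes pixel of oxy top",proj(s,[.535,.136,.115]),proj(s,bot.get_state()["tool_pos"]))
E
```

```text
time_s: 2.8
tool_pos: [0.5338, 0.139, 0.1721]
eef_rot: [-0.382, 0.382, -0.595, 0.595]
ft_force: [-1.3, -0.3, -0.1]
grip_width: 0.0006
pos [0.5338 0.139  0.1721] to go, units of 60mm, tool xyz: [0.0369 0.7023 0.0389] F [-1.2693 -0.299  -0.0736] t 2.8
vertical rotvec to fix (units) [0.0038 0.     0.0067]
axes pixel of oxy top (np.float64(362.7761833389482), np.float64(264.5505914184663)) (np.float64(366.2144133498869), np.float64(237.65675496074587))
```

View pics/s1c.png

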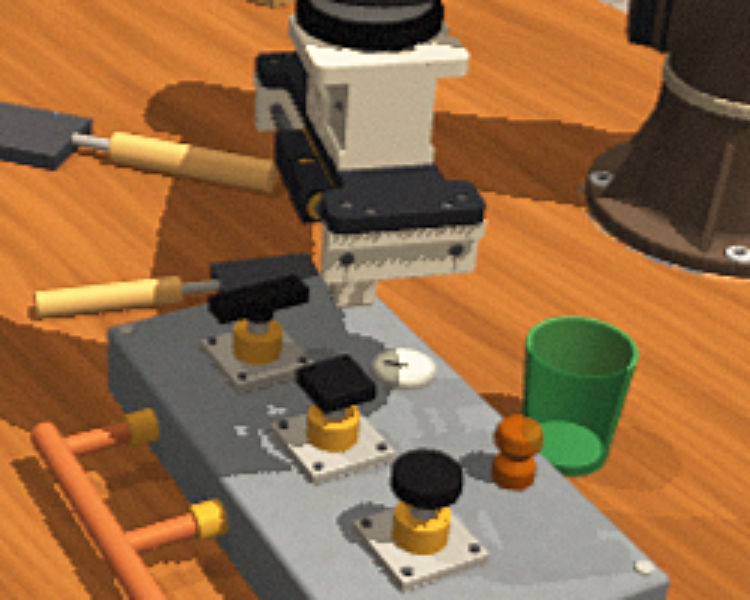

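The fingertip shows at about full-frame pixel (368,241), above and in line with the square cap. Next I'll descend, slowing near contact.

```bash
python3 -m jog '[[0.02,0.2,0.02,0,0,0],[0.02,0.2,0.02,0,0,0],[0,0.2,0,0,0,0],[0,0.1,0,0,0,0],[0,0.02,0,0,0,0]]' 1;python3 go.py 0.535 0.136 0.115;python3 -m jog '[[0,0.03,0,0,0,0],[0,0.03,0,0,0,0],[0,0.03,0,0,0,0],[0,0.03,0,0,0,0],[0,0.03,0,0,0,0]]' 1;python3 go.py 0.535 0.136 0.115
```

```text
time_s: 3.52
tool_pos: [0.5352, 0.1353, 0.1287]
eef_rot: [-0.382, 0.382, -0.595, 0.595]
ft_force: [-0.5, 0.3, 0.4]
grip_width: 0.0003
pos [0.5352 0.1353 0.1287] to go, units of 60mm, tool xyz: [-0.0101  0.229  -0.0075] F [-0.5286  0.3223  0.4084] t 3.525
vertical rotvec to fix (units) [0.0048 0.     0.0083]
time_s: 4.15
tool_pos: [0.5354, 0.1354, 0.1203]
eef_rot: [-0.382, 0.382, -0.595, 0.595]
ft_force: [-0.2, 0.4, -0.3]
grip_width: 0.0006
pos [0.5354 0.1354 0.1203] to go, units of 60mm, tool xyz: [-0.0058  0.0885 -0.0093] F [-0.1674  0.3829 -0.343 ] t 4.15
vertical rotvec to fix (units) [-0.0006  0.     -0.0008]
```

```bash
for i in 1; do python3 -m jog '[[0,0.02,0,0,0,0],[0,0.02,0,0,0,0],[0,0.02,0,0,0,0],[0,0.02,0,0,0,0],[0,0.02,0,0,0,0]]' 1; done; python3 -m jog '[[0,0.02,0,0,0,0],[0,0.02,0,0,0,0],[0,0.02,0,0,0,0],[0,0.02,0,0,0,0],[0,0.02,0,0,0,0]]' 1
```

```text
time_s: 4.78
tool_pos: [0.5353, 0.1354, 0.1143]
eef_rot: [0.382, -0.382, 0.595, -0.595]
ft_force: [-0.4, -0.6, -0.1]
grip_width: 0.0004
time_s: 5.4
tool_pos: [0.5354, 0.1355, 0.1083]
eef_rot: [-0.382, 0.382, -0.595, 0.595]
ft_force: [-0.7, 0.2, 2.7]
grip_width: 0.0004
```

```bash
python3 -m jog '[[0,0.02,0,0,0,0],[0,0.02,0,0,0,0],[0,0.015,0,0,0,0],[0,0.01,0,0,0,0],[0,0,0,0,0,0]]' 1
```

```text
time_s: 6.02
tool_pos: [0.5354, 0.1354, 0.1044]
eef_rot: [-0.382, 0.382, -0.595, 0.595]
ft_force: [-0.6, 0.5, 1.4]
grip_width: 0.0003
```

```bash
python3 -m jog '[[0,0.01,0,0,0,0],[0,0.01,0,0,0,0],[0,0.01,0,0,0,0],[0,0,0,0,0,0],[0,0,0,0,0,0]]' 1
```

```text
time_s: 6.65
tool_pos: [0.5354, 0.1354, 0.1029]
eef_rot: [-0.382, 0.382, -0.595, 0.595]
ft_force: [-1.2, -0.2, 4.6]
grip_width: 0.0003
```

```bash
python3 -m jog '[[0,0.01,0,0,0,0],[0,0.005,0,0,0,0],[0,0,0,0,0,0],[0,0,0,0,0,0],[0,0,0,0,0,0]]' 1
```

```text
time_s: 7.28
tool_pos: [0.5354, 0.1354, 0.1023]
eef_rot: [-0.382, 0.382, -0.595, 0.595]
ft_force: [-1.9, -0.3, 6.8]
grip_width: 0.0007
```

The force is rising at about 4 N/mm, so the plunger is on its stop. Next I'll lift and move to the round fuel plunger.

```bash
python3 -m jog '[[0,-0.05,0,0,0,0],[0,-0.15,0,0,0,0],[0,-0.25,0,0,0,0],[0,-0.3,0,0,0,0],[0,-0.2,0,0,0,0]]' 1;python3 go.py 0.550 0.235 0.155
python3 - <<'E'
from h import *
s=get("scene","pics/s2.png")
cv2.imwrite("pics/s2c.png",cv2.resize(s["color"][200:340,290:450],None,fx=4,fy=4))
E
```

```text
time_s: 7.9
tool_pos: [0.5358, 0.1357, 0.1604]
eef_rot: [-0.382, 0.381, -0.595, 0.595]
ft_force: [-0.5, 0.2, 0.6]
grip_width: 0.0004
pos [0.5358 0.1357 0.1604] to go, units of 60mm, tool xyz: [-1.6039  0.0914 -0.4742] F [-0.5498  0.1594  0.5652] t 7.9
vertical rotvec to fix (units) [-0.009   0.     -0.0121]
```

View pics/s2c.png

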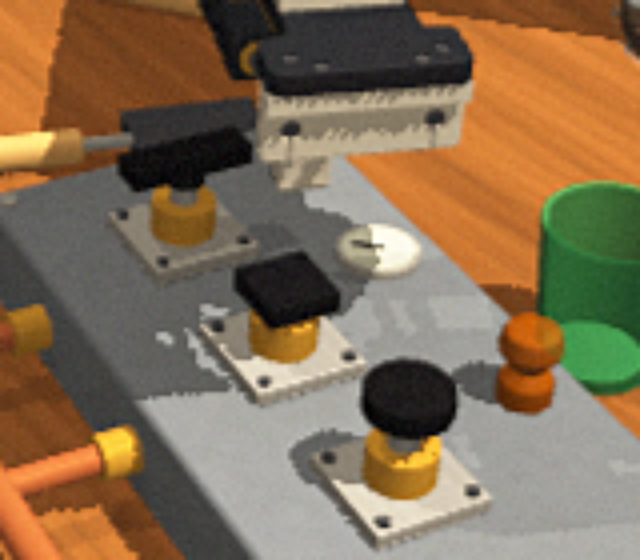

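The square cap at crop (287,288) now sits on its collar with no stem showing, so it is down. The other two are still up. Next is fuel.

```bash
python3 -m jog '[[-0.3,0,-0.09,0,0,0],[-0.4,0,-0.12,0,0,0],[-0.4,0,-0.12,0,0,0],[-0.4,0,-0.12,0,0,0],[-0.1,0,-0.03,0,0,0]]' 1;python3 -m jog '[[0,0.15,0,0,0,0],[0,0.2,0,0,0,0],[0,0.15,0,0,0,0],[0,0.03,0,0,0,0],[0,0,0,0,0,0]]' 1;python3 go.py 0.550 0.235 0.115
```

```text
time_s: 8.57
tool_pos: [0.5493, 0.2371, 0.1581]
eef_rot: [-0.382, 0.383, -0.595, 0.595]
ft_force: [-0.9, -0.4, -0.3]
grip_width: 0.0005
time_s: 9.2
tool_pos: [0.5493, 0.2344, 0.127]
eef_rot: [-0.382, 0.382, -0.595, 0.595]
ft_force: [0.3, -0.7, 0.2]
grip_width: 0.0002
pos [0.5493 0.2344 0.127 ] to go, units of 60mm, tool xyz: [-0.0143  0.1993  0.007 ] F [ 0.255  -0.6758  0.1508] t 9.2
vertical rotvec to fix (units) [-0.0006 -0.      0.0016]
```

```bash
python3 -m jog '[[0,0.03,0,0,0,0],[0,0.03,0,0,0,0],[0,0.03,0,0,0,0],[0,0.03,0,0,0,0],[0,0.03,0,0,0,0]]' 1;python3 -m jog '[[0,0.02,0,0,0,0],[0,0.02,0,0,0,0],[0,0.02,0,0,0,0],[0,0.02,0,0,0,0],[0,0.02,0,0,0,0]]' 1;  python3 -m jog '[[0,0.02,0,0,0,0],[0,0.02,0,0,0,0],[0,0.02,0,0,0,0],[0,0.02,0,0,0,0],[0,0.02,0,0,0,0]]' 1
```

```text
time_s: 9.82
tool_pos: [0.5492, 0.2347, 0.1178]
eef_rot: [0.382, -0.382, 0.595, -0.595]
ft_force: [0.2, 0.2, -0.5]
grip_width: 0.0003
time_s: 10.45
tool_pos: [0.5492, 0.2347, 0.112]
eef_rot: [-0.382, 0.382, -0.595, 0.595]
ft_force: [-1.9, -0.2, 1.8]
grip_width: -0.0001
time_s: 11.08
tool_pos: [0.5492, 0.2347, 0.1059]
eef_rot: [-0.382, 0.382, -0.595, 0.595]
ft_force: [-0.4, -0.8, 2.9]
grip_width: 0.0008
```

```bash
python3 -m jog '[[0,0.02,0,0,0,0],[0,0.015,0,0,0,0],[0,0.01,0,0,0,0],[0,0,0,0,0,0],[0,0,0,0,0,0]]' 1
```

```text
time_s: 11.7
tool_pos: [0.5492, 0.2347, 0.1034]
eef_rot: [-0.382, 0.382, -0.595, 0.595]
ft_force: [-0.0, -0.1, 4.2]
grip_width: 0.0005
```

```bash
python3 -m jog '[[0,0.01,0,0,0,0],[0,0.005,0,0,0,0],[0,0,0,0,0,0],[0,0,0,0,0,0],[0,0,0,0,0,0]]' 1
```

```text
time_s: 12.32
tool_pos: [0.5493, 0.2347, 0.1027]
eef_rot: [-0.382, 0.382, -0.595, 0.595]
ft_force: [-2.9, -0.6, 6.6]
grip_width: 0.0003
```

Fuel is on its stop at 6.6 N. I'll lift and go to main.

```bash
python3 -m jog '[[0,-0.05,0,0,0,0],[0,-0.15,0,0,0,0],[0,-0.25,0,0,0,0],[0,-0.3,0,0,0,0],[0,-0.2,0,0,0,0]]' 1;python3 go.py 0.520 0.038 0.16
python3 - <<'E'
from h import *
s=get("scene","pics/s3.png")
cv2.imwrite("pics/s3c.png",cv2.resize(s["color"][200:340,290:450],None,fx=4,fy=4))
E
```

```text
time_s: 12.95
tool_pos: [0.5496, 0.235, 0.1611]
eef_rot: [0.383, -0.381, 0.595, -0.595]
ft_force: [0.3, 0.1, -0.9]
grip_width: 0.0004
pos [0.5496 0.235  0.1611] to go, units of 60mm, tool xyz: [3.1902 0.0147 0.9194] F [ 0.264   0.1367 -0.9299] t 12.95
vertical rotvec to fix (units) [-0.0082  0.     -0.0143]
```

View pics/s3c.png

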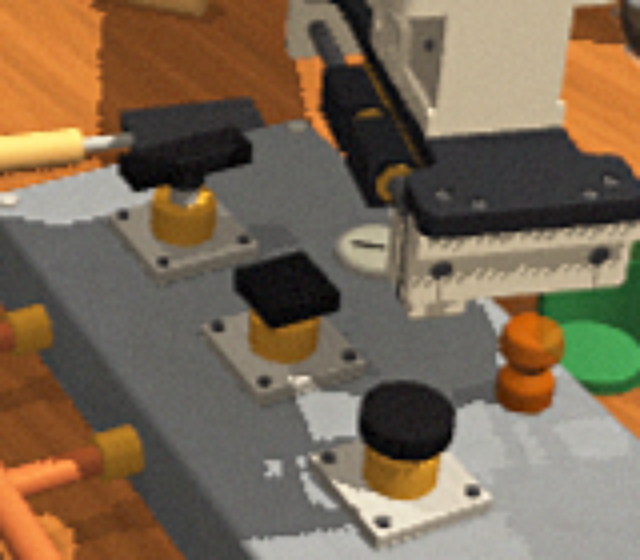

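The round cap at crop (406,420) is down and the square is still down. The bar at (185,157) is still up. Next is main.

```bash
python3 -m jog '[[0.3,0,0.08,0,0,0],[0.35,0,0.1,0,0,0],[0.35,0,0.1,0,0,0],[0.35,0,0.1,0,0,0],[0.35,0,0.1,0,0,0]]' 1;python3 -m jog '[[0.35,0,0.1,0,0,0],[0.35,0,0.1,0,0,0],[0.35,0,0.1,0,0,0],[0.35,0,0.1,0,0,0],[0.1,0,0.04,0,0,0]]' 1;python3 -m jog '[[0,0.15,0,0,0,0],[0,0.2,0,0,0,0],[0,0.15,0,0,0,0],[0,0.05,0,0,0,0],[0,0,0,0,0,0]]' 1;python3 go.py 0.520 0.038 0.115
```

```text
time_s: 13.62
tool_pos: [0.5325, 0.1282, 0.1593]
eef_rot: [-0.382, 0.382, -0.595, 0.595]
ft_force: [0.4, -0.1, -0.1]
grip_width: 0.0002
time_s: 14.25
tool_pos: [0.519, 0.0356, 0.1594]
eef_rot: [0.381, -0.382, 0.595, -0.595]
ft_force: [0.2, -0.6, 1.3]
grip_width: 0.0002
time_s: 14.88
tool_pos: [0.5193, 0.0373, 0.126]
eef_rot: [0.382, -0.382, 0.595, -0.595]
ft_force: [0.9, -0.7, 0.2]
grip_width: 0.0007
pos [0.5193 0.0373 0.126 ] to go, units of 60mm, tool xyz: [-0.0152  0.1836  0.0067] F [ 0.884  -0.6569  0.1992] t 14.875
vertical rotvec to fix (units) [0.0039 0.     0.0056]
```

```bash
python3 -m jog '[[-0.01,0.03,0,0,0,0],[0,0.03,0,0,0,0],[0,0.03,0,0,0,0],[0,0.03,0,0,0,0],[0,0.02,0,0,0,0]]' 1;python3 -m jog '[[0,0.02,0,0,0,0],[0,0.02,0,0,0,0],[0,0.02,0,0,0,0],[0,0.02,0,0,0,0],[0,0.02,0,0,0,0]]' 1;  python3 -m jog '[[0,0.02,0,0,0,0],[0,0.02,0,0,0,0],[0,0.02,0,0,0,0],[0,0.02,0,0,0,0],[0,0.02,0,0,0,0]]' 1
```

```text
time_s: 15.5
tool_pos: [0.5196, 0.0377, 0.1179]
eef_rot: [0.382, -0.382, 0.595, -0.595]
ft_force: [0.6, -0.2, 0.5]
grip_width: 0.0006
time_s: 16.12
tool_pos: [0.5197, 0.0377, 0.1121]
eef_rot: [-0.382, 0.382, -0.595, 0.595]
ft_force: [-0.9, 0.2, 2.4]
grip_width: 0.0005
time_s: 16.75
tool_pos: [0.5196, 0.0377, 0.1059]
eef_rot: [-0.382, 0.382, -0.595, 0.595]
ft_force: [-1.2, 0.5, 2.4]
grip_width: 0.0004
```

```bash
python3 -m jog '[[0,0.015,0,0,0,0],[0,0.015,0,0,0,0],[0,0.01,0,0,0,0],[0,0,0,0,0,0],[0,0,0,0,0,0]]' 1
```

```text
time_s: 17.38
tool_pos: [0.5196, 0.0377, 0.1036]
eef_rot: [-0.382, 0.382, -0.595, 0.595]
ft_force: [-1.6, 0.1, 2.6]
grip_width: 0.0004
```

```bash
python3 -m jog '[[0,0.01,0,0,0,0],[0,0.01,0,0,0,0],[0,0,0,0,0,0],[0,0,0,0,0,0],[0,0,0,0,0,0]]' 1
```

```text
time_s: 18.0
tool_pos: [0.5197, 0.0377, 0.1027]
eef_rot: [-0.382, 0.382, -0.595, 0.595]
ft_force: [-1.9, 0.2, 5.5]
grip_width: 0.0006
```

Main is on its stop. I'll lift well clear and check.

```bash
python3 -m jog '[[0,-0.05,0,0,0,0],[0,-0.15,0,0,0,0],[0,-0.3,0,0,0,0],[0,-0.4,0,0,0,0],[0,-0.4,0,0,0,0]]' 1;python3 -m jog '[[0,-0.4,0,0,0,0],[0,-0.4,0,0,0,0],[0,-0.3,0,0,0,0],[0,-0.1,0,0,0,0],[0,0,0,0,0,0]]' 1
python3 - <<'E'
from h import *
s=get("scene","pics/s4.png");get("top","pics/t4.png")
cv2.imwrite("pics/s4c.png",cv2.resize(s["color"][200:440,220:480],None,fx=2.5,fy=2.5))
E
```

```text
time_s: 18.62
tool_pos: [0.5194, 0.0376, 0.1813]
eef_rot: [0.382, -0.382, 0.595, -0.595]
ft_force: [0.5, 0.0, 0.4]
grip_width: 0.0005
time_s: 19.25
tool_pos: [0.5195, 0.0377, 0.2523]
eef_rot: [0.382, -0.382, 0.595, -0.595]
ft_force: [-0.3, -0.6, -0.5]
grip_width: 0.0004
```

View pics/s4c.png

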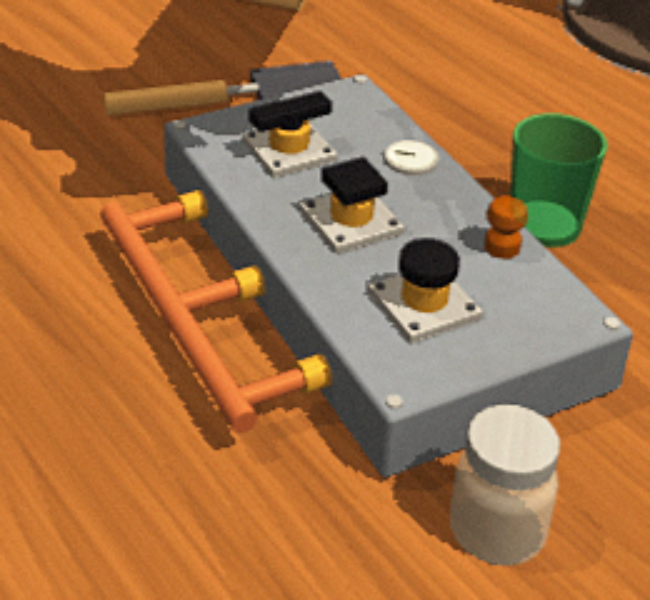

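View pics/t4.png

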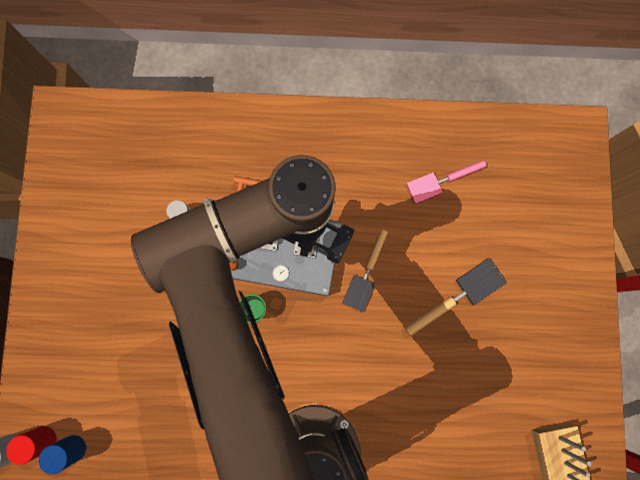

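All three caps now sit on their collars with no stem showing. The stopper, tumbler, jar and paddle are where they were. A quick numeric check of the drops, then I'll hand in.

```bash
python3 - <<'E'
from h import *
s=get("scene");c=s["color"];x0,y0=310,225
m=(c.max(2)[y0:320,x0:410]<45).astype(np.uint8)
k,l,st,ce=cv2.connectedComponentsWithStats(m)
for i in range(1,k):
    if st[i,4]>100: print(st[i]+[x0,y0,0,0,0],ce[i]+[x0,y0])
for n,p in(("main",[.520,.038]),("oxy",[.535,.136]),("fuel",[.55,.235])):
    print(n,"px per 12mm",proj(s,[*p,.098])[1]-proj(s,[*p,.110])[1])
# unmoved check outside arm: diff around objects
a=cv2.imread("pics/scene0.png").astype(int)
for n,(u0,v0,u1,v1) in dict(stopper=(414,278,432,304),jar=(400,364,444,424),tumbler=(424,246,462,298)).items():
    print(n,np.abs(a[v0:v1,u0:u1]-c[v0:v1,u0:u1]).mean())
E
```

```text
[320 237  32  16 311] [335.4084 244.5595]
[349 263  26  19 325] [361.2369 272.1385]
[380 296  24  19 371] [391.1536 304.9596]
main px per 12mm 5.230934623311782
oxy px per 12mm 5.449684111872955
fuel px per 12mm 5.671325053252474
stopper 4.806980056980057
jar 3.085479797979798
tumbler 5.309379217273954
```

```bash
python3 -c "
from station import bot
print(bot.finish_job(), bot.get_state()['time_s'])"
```

```text
the job is handed in; nothing more can be done
the job is handed in; nothing more can be done
```

I pressed the three plungers down with the closed fingertips in the order asked: square oxygen, round fuel gas, then the long bar. Each press stopped at the valve's hard stop, with final forces of 6.8, 6.6 and 5.5 N. I then lifted the hand about 15 cm above the caps and handed in the job at about 19 s.

- **Plungers:** in the last picture all three caps sit on their collars with no stem showing. Their pixel drops correspond to about 9.8 mm (oxygen), 11.4 mm (fuel) and 11.1 mm (main). The starting offset was 0 to 2 mm, and the pixel reading is only good to about 1 mm. Oxygen's drop is the smallest, but the force rise and tip height (0.1023 m) at the end of its press showed it on its stop.
- **Other objects:** the stopper, tumbler, jar and paddle look unmoved, though the arm hid part of them in the last top view. The residual image differences there were small, which I put down to noise and shadow.
- **Checks:** none failed or disagreed.

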